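# Hook and close the lid of the valve-parts case

### The job

Close the open grey case of valve parts on the repair bench with the lid that fits it, the narrower one with the narrow tongue; the wider lid belongs to another case, so leave it where it lies. Tilt the lid and hook its tongue under the case's lip, then swing the other edge down past the catch until the lid lies flat on the rim, and let go. Bring it down in the gripper rather than letting it fall shut.

Things in the scene. Friction and masses are not known exactly. Their poses are not given: they have to be found in the camera images.
- case: Open grey case, fixed, 170 x 130 mm, rim 60 mm high, brass parts inside. Origin: centre of underside, z up. On its -x side (nearest the robot) a pocket on the rim: back x = -75, lip edge x = -53 mm, 94 wide (y), 20 high inside, lip 6 thick. On its +x side a catch 36 wide (y), 20 high, inner face x = 79: the lid goes in only tilted, tongue first. Seated, lid origin is at about x 11, y 0, z 60 mm.
- lid: The lid that fits: loose aluminium plate 4 mm thick, about 0.2 kg, flat on the bench. Origin: underside, below the handle's middle; z up. Plate x -56 to +62, 120 mm wide (y); tongue 70 wide, x -56 to -80 mm. Handle: wooden bar 12 mm thick (x), 50 long (y), top 36 mm above underside; centre of mass near it. Seated, its x axis is along the case's x; play 6 mm each way in x, 12 in y.
- tongue_tip (a point): Middle of the tongue's end on the lid's underside, at x = -80 mm, y = 0, z = 0 of the lid, with the lid's axes.
- wide_lid: Lid of another case, to be left alone: same handle, same 142 mm length, but 152 mm wide with a tongue 126 mm wide, too wide for the pocket. Origin on its underside below the handle.
Things that resemble listed ones, but are neither listed nor needed, are in the scene too. Leave any pink or red look-alike of the lid alone.

How it is judged:
On the way:
1. the tongue is hooked under the lip while the lid is still tilted (tongue end at least 5 mm under the lip, lid tilted by more than 0.12 rad) (x of tongue_tip in the frame of case between -0.085 and -0.058 m and y of tongue_tip in the frame of case between -0.02 and 0.02 m and z of tongue_tip in the frame of case between 0.054 and 0.08 m and angle between lid's own z axis and vertical between 0.12 and 1.2 rad), for 0.1 s.
At the end, for the whole second after the job is handed in: The lid lies at rest, flat on the case's rim (underside within 5 mm of the rim's height, tilt under 0.06 rad), its tongue at least 5 mm under the lip and within 15 mm of the middle, its length within 0.2 rad of the case's (x of tongue_tip in the frame of case below -0.058 m and y of tongue_tip in the frame of case between -0.015 and 0.015 m and z of lid in the frame of case between 0.055 and 0.065 m and angle between lid's own z axis and vertical below 0.06 rad and angle between the x axis of lid and the x axis of case, either way round below 0.2 rad and linear speed of lid below 0.02 m/s); the robot touches nothing.
It fails at once if the hooked lid is let fall shut (it turns faster than 5 rad/s) (distance between tongue_tip and case below 0.12 m and x of tongue_tip in the frame of case below -0.05 m and angular speed of lid above 5 rad/s).
It fails at once if the wide lid is moved by more than 30 mm (distance of wide_lid from where it was at the start of the episode above 0.03 m).
It also fails if it takes over 43 s, if anything falls off the work surface, if the arm or the gripper's body presses on something with over 40 N, if the wrist force passes 120 N, or if a joint passes its speed limit or range.

### The arm

A 6-joint arm with a two-finger parallel gripper is mounted at the origin on the work surface. World frame = base frame: x ahead of the robot, y to its left, z up, the work surface at z = 0. Lengths are in m, angles in rad, forces in N, time in s.
With the tool pointing down it reaches from about 0.375 to 0.975 m from the base axis. Payload 3.8 kg.
Tool frame: the origin (TCP) lies on the centre line of the jaws, within the pads' length; the fingertips stand 14 mm ahead of it and the grasp point (between the pads) lies 5 mm behind it; z points along the fingers, y is the line along which they close (so a half turn about z gives the same grasp; the last joint's range is limited). The gripper opens to 85 mm and grips with 20 to 120 N. Pads are 22 mm wide; open, the fingers measure 114 mm over their backs; the gripper's body (76 mm by 85 mm) begins 54 mm behind the grasp point. The pads swing forward as they close: fully open they stand 13 mm farther back than shut.
Start: joints at [1.204, 0.264, 1.604, -0, 1.274, -0.037], TCP at [0.219, 0.639, 0.245] pointing down, gripper open.
Joint ranges: [-2.63, 2.63], [-0.94, 2.18], [0.31, 2.57], [-1.31, 4.45], [0, 2.66], [-2.55, 2.55]. Speed limits (rad/s): [2.57, 2.57, 3.14, 3.14, 3.14, 3.14].

### API

Orientations are given as a rotation vector (axis times angle).
In Python, from workcell import bot, eyes, spot_in gives the robot as it stands.
- The arm moves only by the tool carry_out, never from a script. Its argument "series" is text: rows parted by semicolons, each of 4 numbers parted by spaces: the shift along the world's x, y, z in m, then the turn about the world's z in degrees. In form: tx ty tz roll; .... A call has 1 to 20 rows; each row shifts and turns the commanded pose from where the row before left it; what a row does not reach is not made up. A row lasts 1/8 s, in which the tool goes at most 62.5 mm and 10.7 degrees, less where a joint would pass 70% of its speed; a pose out of reach is approached as far as the arm can. A call is refused whole if a number of a shift passes 0.0625 or a number of a turn 10.7, either way. A call with a gripper value outside its range is refused whole. "jaw" is the gripper command: -1 is shut, 1 is fully open, values between are in proportion, set as the call begins (left out, the last holds). The fingers move at their own pace and stop on an object; "grip_force" is the grip in N (left out, the last holds). Time passes only in rows, so rows that do not move let the fingers close. It gives the time, the measured TCP pose, the force, the opening and the grip force at its end, in the units of the state.
- bot.read_state(): the state, without advancing time (a new reading comes with each control period).
- eyes.read_camera(name): name is "scene" or "side" or "wrist"; returns (picture, depth): 480x640x3 uint8, blue, green, red; 480x640 float32, m along the optical axis (not along the pixel's ray), 0 where there is no reading.
- eyes.get_calibration(name): a dict with "K" (3x3 intrinsics, pixels), "position" and "rotation" of the camera in the world; the wrist camera has in their place "T_tool_cam" (4x4, takes a point from camera to tool coordinates, whose origin is the TCP and whose axes are the flange's). Camera axes: x right, y down, z forward; pixel columns grow to the right and rows downward; lengths in m; the calibration is good to about 2 mm. A picture is of the moment at which its call begins: read the wrist's pose just before it. get_calibration takes no time and is no camera call.
- bot.finish_job(): hands the job in; it is judged then, once.
Trained networks look in the newest picture that a camera, given by its name, has taken for a name from the list of things; names that differ only in an ending like _2 or _b are one class to them, and where a whole thing is asked for, a point or a joint stands for the part that bears it (a point fixed in the world has none). Each returns a list of dicts, best first, with "score" (0 to 1); they miss things now and then, are a little off and sometimes report something else, mostly with a low value. They report only what shows in the picture. A call takes as long as a camera call. They do not tell look-alikes from the thing itself.
- spot_in(camera, target): "rect" ([centre column, centre row, width, height] in pixels, round what is visible of it).
The state is a dict: "time": time; "q": joint angles; "joint_vel": joint speeds; "joint_torque": joint torques, N m; "tool_pos": TCP position; "tcp_rot": TCP orientation; "wrist_force": force on the tool from outside, world axes, zero at the start; "torque": the same for the moment, N m; "width": opening from 0.0 (shut) to 1.0 (fully open); "grip_force": force on a finger pad.
Only numpy, scipy, OpenCV 4.12 (cv2) and the standard library are available. Lean on these libraries where they do the work, as an engineer would, in place of code of your own. Each camera call takes 0.05 s, during which the arm holds its last target. There are 200 camera calls.

## Working session

There is one attempt and no reset: what is moved stays moved. The work goes in short steps, Python scripts to look and compute and a tool call to move; the robot and the scene stay as the last step left them, time stands still between calls to the robot, and variables do not carry over. Pictures are saved under pics/ and viewed, at most 10 in all, crops included, and the job is handed in when it is done.

Besides the shell and the picture viewer there is one more tool, called after "Request:" by a JSON object that holds its "api" and its "payload". carry_out: Moves the arm, as the interface text tells. Its arguments: {"type":"object","properties":{"series":{"type":"string"},"jaw":{"type":"number"},"grip_force":{"type":"number"}},"required":["series"]}

```bash
mkdir -p pics
cat > h.py <<'E'
import numpy as np, cv2
from scipy.spatial.transform import Rotation as R
from workcell import bot, eyes, spot_in
def cam(name):
    s=bot.read_state(); im,d=eyes.read_camera(name); c=eyes.get_calibration(name)
    if name=="wrist":
        T=np.eye(4);T[:3,:3]=R.from_rotvec(s["tcp_rot"]).as_matrix();T[:3,3]=s["tool_pos"]
        T=T@np.array(c["T_tool_cam"]); Rm,p=T[:3,:3],T[:3,3]
    else: Rm,p=np.array(c["rotation"]),np.array(c["position"])
    K=np.array(c["K"]); v,u=np.mgrid[:480,:640]
    P=np.stack([(u-K[0,2])/K[0,0]*d,(v-K[1,2])/K[1,1]*d,d],-1)@Rm.T+p
    P[d==0]=np.nan
    return im,d,P
E
python3 - <<'E'
from h import *
for n in ["scene","side"]:
    im,d,P=cam(n); cv2.imwrite(f"pics/{n}0.png",im); np.savez(f"{n}0.npz",im=im,P=P)
    for t in ["case","lid","wide_lid"]:
        for r in spot_in(n,t):
            u,v=map(int,r["rect"][:2]); print(n,t,round(r["score"],2),np.round(r["rect"]),np.round(P[v,u],3))
c=eyes.get_calibration("wrist"); print(c); print(bot.read_state())
E
```

```text
Traceback (most recent call last):
  File "h.py", line 11, in cam
    P=np.stack([(u-K[0,2])/K[0,0]*d,(v-K[1,2])/K[1,1]*d,d],-1)@Rm.T+p
      ~~~~~~~~~~~~~~~~~~~~~~~~~~~~~~~~~~~~~~~~~~~~~~~~~~~~~~~~~~~~~^~
ValueError: operands could not be broadcast together with shapes (480,640) (3,)
```

```bash
sed -i 's/else: Rm,p=np.array(c\["rotation"\])/else: Rm,p=R.from_rotvec(c["rotation"]).as_matrix()/' h.py
python3 - <<'E'
from h import *
for n in ["scene","side"]:
    im,d,P=cam(n); cv2.imwrite(f"pics/{n}0.png",im); np.savez(f"{n}0.npz",im=im,P=P)
    for t in ["case","lid","wide_lid"]:
        for r in spot_in(n,t):
            u,v=map(int,r["rect"][:2]); print(n,t,round(r["score"],2),np.round(r["rect"]),np.round(P[v,u],3))
c=eyes.get_calibration("wrist"); print(c); print(bot.read_state())
E
```

```text
scene lid 0.79 [358. 268.  50.  42.] [0.5   0.311 0.018]
scene lid 0.79 [426. 238.  51.  36.] [0.299 0.445 0.018]
scene lid 0.55 [496. 286.  64.  36.] [0.382 0.668 0.008]
scene wide_lid 0.66 [180. 197.  58.  36.] [ 0.487 -0.321  0.013]
side case 0.79 [396. 264.  98.  79.] [0.564 0.031 0.016]
side lid 0.89 [312. 205.  62.  42.] [0.487 0.307 0.002]
side lid 0.76 [223. 143.  56.  25.] [0.364 0.659 0.013]
side lid 0.57 [221. 194.  65.  43.] [0.289 0.435 0.011]
side wide_lid 0.87 [466. 427. 116. 105.] [ 0.473 -0.339  0.002]
{'K': array([[356.25504989,   0.        , 322.81803914],
       [  0.        , 356.25504989, 242.29161117],
       [  0.        ,   0.        ,   1.        ]]), 'T_tool_cam': array([[-8.39530827e-04, -9.54263974e-01, -2.98964151e-01,
         7.66116078e-02],
       [ 9.99999647e-01, -8.05837001e-04, -2.35979172e-04,
        -1.31209252e-03],
       [-1.57299526e-05, -2.98964244e-01,  9.54264314e-01,
        -1.29197752e-01],
       [ 0.00000000e+00,  0.00000000e+00,  0.00000000e+00,
         1.00000000e+00]])}
{'time': 0.45, 'q': array([ 1.20412561e+00,  2.63985445e-01,  1.60409407e+00, -3.22253469e-05,
        1.27366449e+00, -3.68972386e-02]), 'joint_vel': array([ 8.13612314e-04,  6.87472442e-05,  1.08043329e-03, -2.58719190e-05,
        1.25881459e-03, -8.75416176e-05]), 'joint_torque': array([-1.31365334e-03, -5.14311826e+01, -3.67115629e+01, -9.06818786e-05,
        3.59919664e-03,  4.16779272e-06]), 'tool_pos': array([0.21857931, 0.63858624, 0.2451712 ]), 'tcp_rot': array([-5.15648282e-01, -3.09898536e+00,  2.42620385e-04]), 'wrist_force': array([-0.51285988, -0.87502156,  0.09127826]), 'torque': array([0.0253466 , 0.01130407, 0.02295127]), 'grip_force': 0.0, 'width': 0.9987522648304289}
```

View pics/scene0.png

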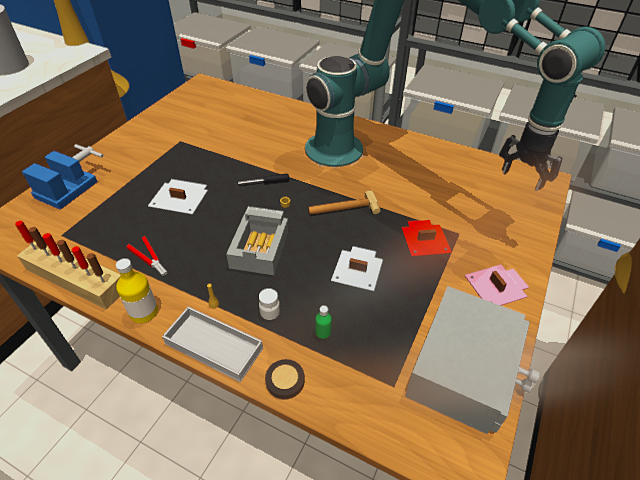

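View pics/side0.png

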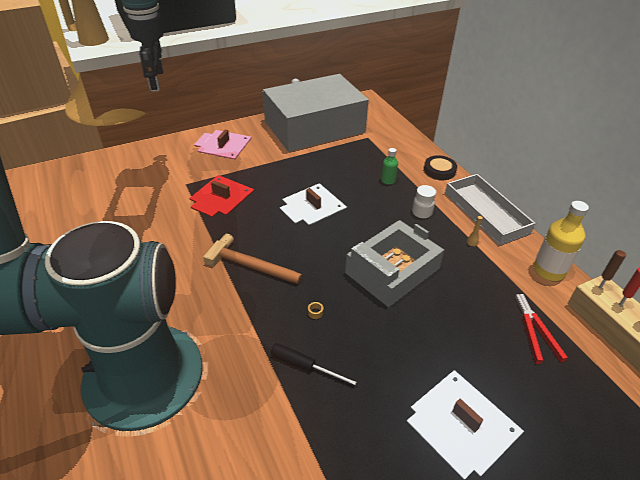

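The scene shows four lid-like plates. They are white at scene (358,268)/side (312,205), white at scene (180,197)/side (466,427), red at scene (426,238), and pink at scene (496,286). The white one at (358,268) fits: bare aluminium, narrow tongue. The one at (180,197) is bigger with a wide tongue. I'll confirm with a crop and fit the poses.

Run:
```python
from h import *
a=np.load("side0.npz");im=a["im"];P=a["P"]
A=cv2.resize(im[165:245,260:380],(480,320),interpolation=cv2.INTER_CUBIC)
B=cv2.resize(im[210:310,330:460],(416,320),interpolation=cv2.INTER_CUBIC)[:,:310]
cv2.imwrite("pics/crop1.png",np.hstack([A,B]))
for n in ["scene","side"]:
    a=np.load(n+"0.npz");P=a["P"];im=a["im"].astype(int)
    for name,c in (("lid",(0.49,0.31)),("case",(0.56,0.03))):
        near=np.hypot(P[...,0]-c[0],P[...,1]-c[1])<0.14
        if name=="lid":
            m=near&(im.min(-1)>110)&(P[...,2]<.02)
            h=near&(P[...,2]>.016)&(P[...,2]<.05)&(im[...,2]>im[...,0]+15)
        else:
            m=near&(P[...,2]>.045)&(P[...,2]<.066); h=near&(P[...,2]>.07)
        for q,mm in (("low",m),("high",h)):
            X=P[mm]; 
            if len(X)<5: print(n,name,q,len(X));continue
            r=cv2.minAreaRect((X[:,:2]*1000).astype(np.float32)); print(n,name,q,len(X),np.round(r[0]),np.round(r[1]),round(r[2],1),np.round(X.mean(0),3),np.round(np.percentile(X[:,2],[5,50,95]),3))
```

```text
scene lid low 1388 [483. 307.] [153. 123.] 9.7 [0.492 0.31  0.004] [0.    0.004 0.007]
scene lid high 141 [495. 311.] [18. 49.] 11.2 [0.497 0.311 0.03 ] [0.018 0.033 0.039]
scene case low 1220 [557.  26.] [177. 132.] 16.3 [0.57  0.032 0.058] [0.047 0.059 0.063]
scene case high 404 [557.  23.] [177. 106.] 13.4 [0.511 0.014 0.084] [0.075 0.085 0.089]
side lid low 1394 [485. 316.] [149. 135.] 9.9 [0.484 0.307 0.003] [-0.     0.003  0.006]
side lid high 135 [491. 311.] [16. 53.] 7.5 [0.49  0.307 0.029] [0.017 0.031 0.036]
side case low 1945 [553.  29.] [174. 133.] 16.1 [0.563 0.021 0.057] [0.047 0.058 0.062]
side case high 896 [554.  28.] [174. 110.] 16.2 [0.497 0.008 0.082] [0.072 0.084 0.087]
```

View pics/crop1.png

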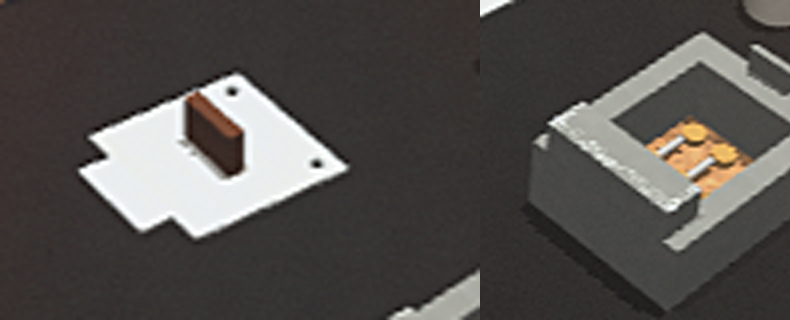

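The crop confirms it: the white lid at side (312,205) has a narrow tongue, about 70 of 120 mm wide, pointing towards the case's lip side. Its handle runs along lid y. The case's lip (scene (265,215), side (375,262)) is on the robot side and its catch is opposite. Next I'll move above the lid.

Request:
{"api": "carry_out", "payload": {"series": "0.0274 -0.0328 -0.004 2.9;0.0274 -0.0328 -0.004 2.9;0.0274 -0.0328 -0.004 2.9;0.0274 -0.0328 -0.004 2.9;0.0274 -0.0328 -0.004 2.9;0.0274 -0.0328 -0.004 2.9;0.0274 -0.0328 -0.004 2.9;0.0274 -0.0328 -0.004 2.9;0.0274 -0.0328 -0.004 2.9;0.0274 -0.0328 -0.004 2.9;0 0 0 0;0 0 0 0", "jaw": 1}}

```text
time: 1.95
tool_pos: [0.4925, 0.3108, 0.2054]
tcp_rot: [0.275, -3.129, -0.001]
wrist_force: [-0.1, 0.3, -0.6]
width: 1.001
grip_force: 0.0
```

```bash
cat > lidfit.py <<'E'
from h import *
im,d,P=cam("wrist"); cv2.imwrite("pics/w1.png",im)
c=(0.49,0.31); I=im.astype(int)
near=np.hypot(P[...,0]-c[0],P[...,1]-c[1])<0.11
h=near&(P[...,2]>.025)&(P[...,2]<.05)&(I[...,2]>I[...,0]+15)
m=near&(I.min(-1)>110)&(P[...,2]<.02)
for mm in (m,h):
    X=P[mm]; r=cv2.minAreaRect((X[:,:2]*1000).astype(np.float32)); print(len(X),np.round(r[0],1),np.round(r[1]),round(r[2],1),np.round(np.percentile(X[:,2],[5,50,95]),3))
s=bot.read_state(); M=R.from_rotvec(s["tcp_rot"]).as_matrix()
print(s["tool_pos"],"tool y deg",np.degrees(np.arctan2(M[1,1],M[0,1])),s["time"],M[:,2])
E
python3 lidfit.py
```

```text
16785 [485.5 310. ] [145. 124.] 10.0 [0.003 0.005 0.006]
899 [492.9 311.3] [12. 49.] 10.1 [0.029 0.036 0.038]
[0.49224515 0.31116149 0.20543289] tool y deg 100.10217457972594 2.0 [-8.90361670e-05  4.46828206e-04 -9.99999896e-01]
```

Request:
{"api": "carry_out", "payload": {"series": "0.0005 0 -0.04 0;0 0 -0.04 0;0 0 -0.04 0;0 0 -0.04 0;0 0 -0.0214 0;0 0 0 0", "jaw": 1}}

```text
time: 2.75
tool_pos: [0.4906, 0.3107, 0.0218]
tcp_rot: [0.279, -3.125, 0.003]
wrist_force: [0.1, -0.3, 0.1]
width: 1.002
grip_force: 0.0
```

Request:
{"api": "carry_out", "payload": {"series": "0 0 0 0;0 0 0 0;0 0 0 0;0 0 0 0;0 0 0 0;0 0 0 0", "jaw": -1, "grip_force": 40}}

```text
time: 3.5
tool_pos: [0.4945, 0.3117, 0.026]
tcp_rot: [-0.276, 3.126, 0.003]
wrist_force: [-1.9, -0.3, 5.6]
width: 0.573
grip_force: 42.9
```

Request:
{"api": "carry_out", "payload": {"series": "0 0 0.03 0;0 0 0.04 0;0 0 0.04 0;0 0 0.04 0;0 0 0 0;0 0 0 0"}}

```text
time: 4.25
tool_pos: [0.4924, 0.3101, 0.173]
tcp_rot: [0.276, -3.128, 0.001]
wrist_force: [-0.4, 0.4, -1.8]
width: 0.578
grip_force: 42.3
```

Run:
```python
from h import *
im,d,P=cam("side"); cv2.imwrite("pics/s2.png",cv2.resize(im[100:340,160:480],(640,480)))
im,d,P=cam("wrist"); cv2.imwrite("pics/w2.png",im);np.savez("w2.npz",im=im,P=P)
print(bot.read_state()["tool_pos"])
I=im.astype(int); m=(I.min(-1)>110)&(P[...,2]>.08)&(P[...,2]<.2); X=P[m]; A=np.c_[X[:,:2],np.ones(len(X))]
for _ in range(4):
    k=np.linalg.lstsq(A,X[:,2],rcond=None)[0]; e=abs(A@k-X[:,2])<.004; A,X=A[e],X[e]
print(len(X),k,X.mean(0))
```

```text
[0.49167804 0.30974951 0.17158173]
51074 [-0.00517422 -0.00321684  0.15415462] [0.46579532 0.30396205 0.15076669]
```

View pics/s2.png

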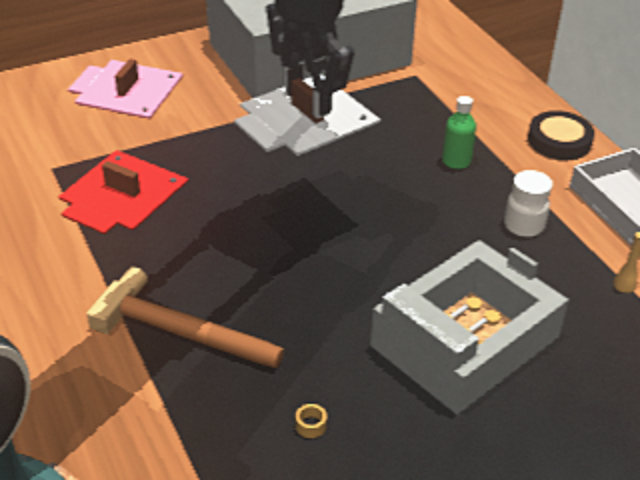

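The lid is held flat, with its underside 25 mm below the TCP. I'll tilt it by pressing its +x edge on the top of the case's lip from outside, tongue hanging free. First I'll carry it there.

Request:
{"api": "carry_out", "payload": {"series": "-0.0079 -0.04 0 0.78;-0.0079 -0.04 0 0.78;-0.0079 -0.04 0 0.78;-0.0079 -0.04 0 0.78;-0.0079 -0.04 0 0.78;-0.0079 -0.04 0 0.78;-0.0079 -0.04 0 0.78;-0.0079 -0.04 0 0.78;0 0 0 0;0 0 -0.03 0;0 0 -0.02 0;0 0 0 0;0 0 0 0"}}

```text
time: 5.98
tool_pos: [0.4301, -0.0089, 0.1239]
tcp_rot: [0.447, -3.109, -0.0]
wrist_force: [0.6, -0.2, -0.8]
width: 0.575
grip_force: 42.5
```

```bash
cat > look.py <<'E'
import sys
from h import *
tag=sys.argv[1]
im,d,P=cam("side"); cv2.imwrite(f"pics/{tag}.png",cv2.resize(im[180:330,260:460],(800,600))); np.savez(tag+".npz",im=im,P=P)
s=bot.read_state(); M=R.from_rotvec(s["tcp_rot"]).as_matrix()
c0=np.array([.555,.0275]);a=np.radians(16.2);ex=np.array([np.cos(a),np.sin(a)]);ey=np.array([-ex[1],ex[0]])
print("tcp",s["tool_pos"],"case xy",(s["tool_pos"][:2]-c0)@ex,(s["tool_pos"][:2]-c0)@ey,"tooly",np.degrees(np.arctan2(M[1,1],M[0,1])),"F",s["wrist_force"],s["width"],s["time"])
# lid plane in the case frame, from wrist camera
for n in ("wrist","side"):
    if n=="wrist": im,d,P=cam(n)
    I=im.astype(int); t=s["tool_pos"]
    q=P-t; x=q[...,:2]@ex; y=q[...,:2]@ey
    m=(I.min(-1)>90)&(np.ptp(I,-1)<25)&(abs(x+10)<85)&(abs(y)<.07)&(abs(x)<.095)&(q[...,2]<-.005)&(q[...,2]>-.075)
    if n=="side": I=im
    X=np.c_[x[m],y[m],np.ones(m.sum())];Z=q[...,2][m]
    if len(Z)<50: print(n,len(Z)); continue
    g=np.random.default_rng(0);best=None
    for _ in range(300):
        i=g.choice(len(Z),3,replace=False)
        try:k=np.linalg.solve(X[i],Z[i])
        except Exception: continue
        e=abs(X@k-Z)<.0025
        if abs(k[1])<.15 and abs(k[0])<.8 and (best is None or e.sum()>best.sum()):best=e
    k=np.linalg.lstsq(X[best],Z[best],rcond=None)[0]
    print(n,"n",best.sum(),len(Z),"slope x",k[0].round(3),"y",k[1].round(3),"top z at tcp",(k[2]+t[2]).round(4),"x range",np.percentile(X[best,0],[1,99]).round(3),"y range",np.percentile(X[best,1],[1,99]).round(3))
E
python3 look.py t1
```

```text
tcp [ 0.43055749 -0.00903276  0.124487  ] case xy -0.12969367536013113 -0.0003638276969226521 tooly 106.37486376392063 F [-0.25496686  0.21280606 -1.29138516] 0.5792343433325348 6.025
wrist n 51161 51386 slope x -0.002 y -0.001 top z at tcp 0.1031 x range [-0.08   0.059] y range [-0.06   0.057]
side n 51161 51386 slope x -0.002 y -0.001 top z at tcp 0.1031 x range [-0.08   0.059] y range [-0.06   0.057]
```

View pics/t1.png

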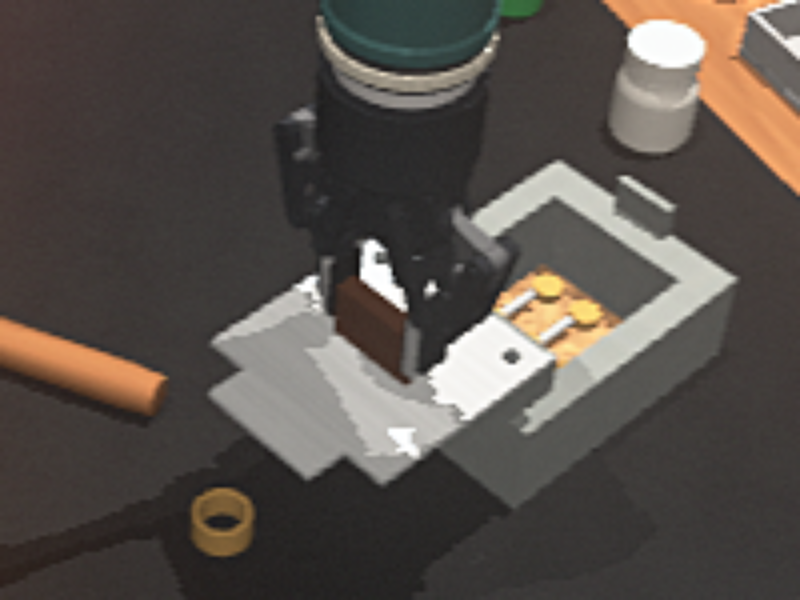

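The picture shows the lid held level, aligned with the case, its front edge over the lip (about (530,380)). Next I press down to tilt it.

Request:
{"api": "carry_out", "payload": {"series": "0 0 -0.01 0;0 0 -0.004 0;0 0 -0.003 0;0 0 -0.003 0;0 0 -0.003 0;0 0 -0.003 0;0 0 0 0;0 0 0 0"}}

```text
time: 7.08
tool_pos: [0.4267, -0.0103, 0.0976]
tcp_rot: [0.447, -3.102, 0.001]
wrist_force: [-11.1, -4.6, 8.5]
width: 0.579
grip_force: 45.8
```

```bash
python3 look.py t2|head -2
```

```text
tcp [ 0.42675353 -0.01029506  0.09759154] case xy -0.13369876678433576 -0.0005147360107716912 tooly 106.38386561146426 F [-10.86749065  -4.73397835  10.09883901] 0.5781616980480011 7.125
wrist n 47989 48054 slope x 0.266 y -0.001 top z at tcp 0.0775 x range [-0.073  0.05 ] y range [-0.06   0.058]
```

Tilt is 0.26 rad. Next I lift, move over the case, and check that it holds.

Request:
{"api": "carry_out", "payload": {"series": "0 0 0.01 0;0 0 0.02 0;0 0 0.032 0;0 0 0 0;0.0251 0.0073 0 0;0.0251 0.0073 0 0;0.0251 0.0073 0 0;0.0251 0.0073 0 0;0.0251 0.0073 0 0;0.0251 0.0073 0 0;0 0 0 0;0 0 0 0"}}

```text
time: 8.68
tool_pos: [0.5792, 0.0344, 0.1585]
tcp_rot: [0.446, -3.107, -0.0]
wrist_force: [-0.5, 0.1, -1.5]
width: 0.573
grip_force: 44.5
```

```bash
python3 look.py t3|head -2
```

```text
tcp [0.57906306 0.03423765 0.15877093] case xy 0.02498734549462079 -0.0002432586468061688 tooly 106.34173302000247 F [-0.50910252  0.00421826 -1.5412462 ] 0.5776973184907682 8.725
wrist n 48266 55128 slope x 0.253 y -0.001 top z at tcp 0.1386 x range [-0.073  0.051] y range [-0.06   0.058]
```

View pics/t3.png

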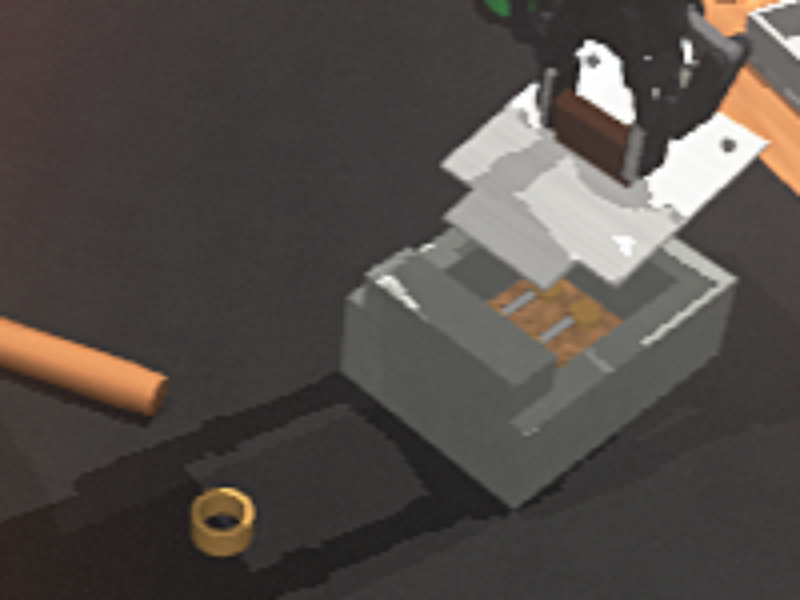

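Tilt holds at 0.25 rad. The tongue (500,250) is over the opening, just inside the lip. Next I lower it, then slide it under.

Request:
{"api": "carry_out", "payload": {"series": "0.0038 0.0011 0 0;0 0 -0.015 0;0 0 -0.015 0;0 0 -0.01 0;0 0 -0.01 0;0 0 0 0;0 0 0 0"}}

```text
time: 9.65
tool_pos: [0.5846, 0.0355, 0.1101]
tcp_rot: [-0.446, 3.109, -0.0]
wrist_force: [-0.2, -0.3, -2.0]
width: 0.575
grip_force: 44.5
```

```bash
python3 look.py t4|head -2
python3 - <<'E'
from h import *
im,d,P=cam("wrist"); cv2.imwrite("pics/w4.png",im)
E
```

```text
tcp [0.58483764 0.03553902 0.1104312 ] case xy 0.0308957088642188 -0.00060461433716026 tooly 106.34301152726538 F [-0.46468247 -0.13048318 -0.52331565] 0.5748978281021284 9.7
wrist n 48265 62797 slope x 0.256 y -0.002 top z at tcp 0.0903 x range [-0.073  0.051] y range [-0.06   0.058]
```

View pics/w4.png

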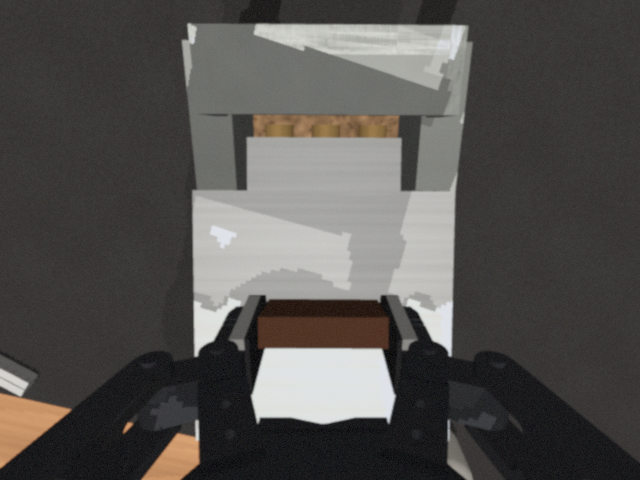

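The wrist view shows the tongue end (row 137, columns 247–401) just short of the lip edge (row 114), centred and parallel. I'll slide 25 mm under it.

Request:
{"api": "carry_out", "payload": {"series": "-0.006 -0.00175 0 0;-0.006 -0.00175 0 0;-0.006 -0.00175 0 0;-0.006 -0.00175 0 0;0 0 0 0;0 0 0 0;0 0 0 0"}}

```text
time: 10.68
tool_pos: [0.5606, 0.0286, 0.11]
tcp_rot: [-0.447, 3.109, -0.0]
wrist_force: [0.0, -0.5, -1.0]
width: 0.573
grip_force: 44.5
```

```bash
python3 look.py t5|head -2
```

```text
tcp [0.56054655 0.02858146 0.10991162] case xy 0.005628034264069206 -0.0005089191868538622 tooly 106.34873441690635 F [-0.41964996 -0.09298161 -0.93443981] 0.5750912574856542 10.725
wrist n 42128 65007 slope x 0.255 y -0.001 top z at tcp 0.0898 x range [-0.056  0.051] y range [-0.06   0.058]
```

The tongue is hooked 14 mm under the lip with no contact force. I'll lower to the rim and swing down slowly.

Request:
{"api": "carry_out", "payload": {"series": "0 0 -0.0035 0;0 0 -0.0035 0;0.0005 0.00014 -0.002 0;0.0005 0.00014 -0.002 0;0.0005 0.00014 -0.002 0;0.0005 0.00014 -0.002 0;0.0005 0.00014 -0.002 0;0.0005 0.00014 -0.002 0;0.0005 0.00014 -0.002 0;0 0 0 0;0 0 0 0"}}

```text
time: 12.15
tool_pos: [0.5668, 0.03, 0.091]
tcp_rot: [-0.445, 3.103, -0.0]
wrist_force: [3.6, 1.8, 5.7]
width: 0.572
grip_force: 46.0
```

```bash
python3 look.py t6|head -2
```

```text
tcp [0.56682197 0.03000345 0.09096562] case xy 0.012051004256658797 -0.000894177075102992 tooly 106.32677627963639 F [3.38103126 2.45170183 5.14772674] 0.5763378642883722 12.2
wrist n 45013 52070 slope x 0.089 y 0.001 top z at tcp 0.0716 x range [-0.062  0.058] y range [-0.06   0.058]
```

Tilt is down to 0.09 rad and the edge is already below the catch top. I'll continue.

Request:
{"api": "carry_out", "payload": {"series": "-0.0005 -0.0001 -0.002 0;-0.0005 -0.0001 -0.002 0;0 0 -0.002 0;0 0 -0.001 0;0 0 0 0;0 0 0 0"}}

```text
time: 13.0
tool_pos: [0.5669, 0.0296, 0.0845]
tcp_rot: [-0.445, 3.101, -0.001]
wrist_force: [5.2, 1.9, 5.8]
width: 0.575
grip_force: 46.5
```

```bash
python3 look.py t7|head -2
```

```text
tcp [0.56685883 0.02963056 0.08455459] case xy 0.011982372789408457 -0.0012625418227928003 tooly 106.33685919366944 F [4.32674197 2.90379876 6.6103021 ] 0.575143458444541 13.05
wrist n 44548 48379 slope x 0.011 y -0.006 top z at tcp 0.0653 x range [-0.062  0.057] y range [-0.06   0.064]
```

Request:
{"api": "carry_out", "payload": {"series": "0 0 -0.001 0;0 0 -0.0005 0;0 0 0 0;0 0 0 0"}}

```text
time: 13.6
tool_pos: [0.567, 0.0297, 0.0838]
tcp_rot: [-0.445, 3.101, -0.001]
wrist_force: [3.2, 1.3, 9.3]
width: 0.573
grip_force: 47.1
```

Request:
{"api": "carry_out", "payload": {"series": "0 0 0 0;0 0 0 0;0 0 0 0;0 0 0 0;0 0 0.02 0;0 0 0.04 0;0 0 0.04 0;0 0 0.03 0;0 0 0 0;0 0 0 0", "jaw": 1}}

```text
time: 14.85
tool_pos: [0.5621, 0.0292, 0.2093]
tcp_rot: [0.446, -3.108, -0.0]
wrist_force: [0.4, 0.3, 0.1]
width: 1.0
grip_force: 0.0
```

Run:
```python
from h import *
im,d,P=cam("wrist"); cv2.imwrite("pics/w8.png",im)
c0=np.array([.555,.0275]);a=np.radians(16.2);ex=np.array([np.cos(a),np.sin(a)]);ey=np.array([-ex[1],ex[0]])
x=(P[...,:2]-c0)@ex;y=(P[...,:2]-c0)@ey;z=P[...,2]
m=(x>-.04)&(x<.07)&(abs(y)<.055)&(z>.05)&(z<.075)&(im.min(-1)>90)
A=np.c_[x[m],y[m],np.ones(m.sum())];k=np.linalg.lstsq(A,z[m],rcond=None)[0];print(m.sum(),k)
h=(z>.085)&(z<.105)&(abs(x-.01)<.03)&(abs(y)<.04)
r=cv2.minAreaRect((np.c_[x[h],y[h]]*1000).astype(np.float32));print(h.sum(),r)
s=bot.read_state();print(s["tool_pos"],s["wrist_force"],s["time"])
```

```text
15997 [ 0.00056044 -0.00030246  0.06467667]
1417 ((8.77861213684082, -2.6367034912109375), (50.223575592041016, 12.722640037536621), 89.12652587890625)
[0.56166283 0.02928128 0.20861491] [ 0.30486285 -0.07968349 -0.39003752] 14.9
```

View pics/w8.png

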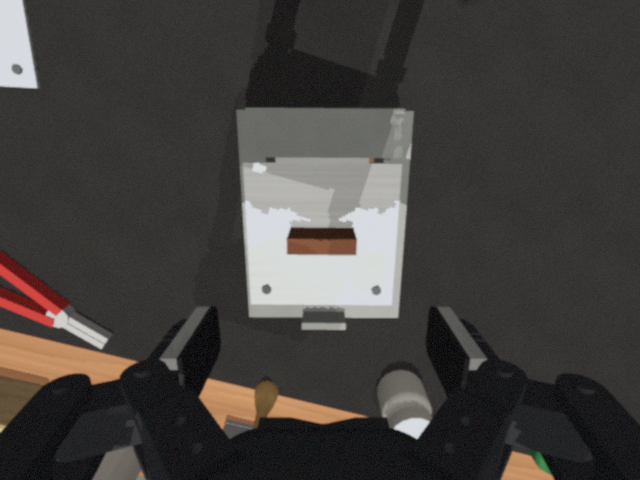

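The lid lies flat (slope under 0.001, underside at about 60.5 mm) with its handle at case x ≈ 9 mm, y ≈ -3 mm. In the picture the tongue is under the lip (row 158) and the far edge is inside the catch (row 310). The gripper is clear, so I'll hand in.

```bash
python3 -c "
from h import *
print(bot.finish_job())"
```

```text
the job is handed in; nothing more can be done
None
```

The narrow lid is on the case: its tongue was hooked under the lip while tilted, it was lowered in the gripper past the catch until flat on the rim, and it was released; the job is handed in, but no verdict came back.

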